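Hang the large hook weight on the sprung force beam

ROBOT

A 7-joint arm with a two-finger parallel gripper is mounted at the origin on a cart in front of the work surface, level with it; the furniture and walls round the work are solid. World frame = base frame: x ahead of the robot, y to its left, z up, the work surface at z = 0. Lengths are in mm, angles in rad, forces in N, time in s.
With the tool pointing down it reaches from about 425 to 875 mm from the base axis. Payload 4.7 kg.
Tool frame: the origin (TCP) lies on the centre line of the jaws, within the pads' length; the fingertips stand 8 mm ahead of it and the grasp point (between the pads) lies 11 mm behind it; z points along the fingers, y is the line along which they close (so a half turn about z gives the same grasp; the last joint's range is limited). The gripper opens to 87 mm and grips with 3 to 60 N. Pads are 19 mm wide; open, the fingers measure 117 mm over their backs; the gripper's body (75 mm by 190 mm) begins 51 mm behind the grasp point.
Start: joints at [1.309, 0.321, -0.07, 1.45, 0.023, 1.371, -0.057], TCP at [176.985, -625.461, 230.587] pointing down, gripper open.
Joint ranges: [-2.86, 2.86], [-0.3, 2.09], [-1.38, 1.24], [0.06, 2.45], [-1.56, 4.7], [0.09, 2.05], [-2.69, 2.69]. Speed limits (rad/s): [2.57, 2.57, 3.14, 3.14, 3.14, 3.14, 3.14].

INTERFACE

Orientations are given as a unit quaternion [x, y, z, w].
In Python, from bench import bot gives the robot as it stands.
- The arm moves only by the shell command python3 -m handwheel 'ROWS' [FORCE]. ROWS is JSON, a list of rows, each an object of numbers: "fingers": the opening, from 0 (shut) to 1 (fully open); "x", "y", "z": the shift along the tool's x, y, z scaled (see below); "rx", "ry", "rz": the turn, a rotation vector about the tool's x, y, z scaled (see below). A call has 1 to 5 rows; each row shifts and turns the commanded pose from where the row before left it, along the tool's axes as they then stand; what a row does not reach is not made up. The controller multiplies each number of a shift by 0.4 m and each number of a turn by pi/4 rad. A row lasts 1/12 s, in which the tool goes at most 41.7 mm and 7.16 degrees, less where a joint would pass 70% of its speed; a pose out of reach is approached as far as the arm can. A call with a number of a shift or a turn outside -1 to 1 is refused whole. A call with a gripper value outside its range is refused whole. The fingers move at their own pace and stop on an object; FORCE is the grip in N (left out, the last holds). Time passes only in rows, so rows that do not move let the fingers close. It gives the time, the measured TCP pose, the force, the opening and the grip force at its end, in the units of the state.
- bot.get_obs(): the state, without advancing time (a new reading comes with each control period).
- bot.camera(name): name is "side" or "top" or "wrist"; returns (picture, depth): 384x512x3 uint8, red, green, blue; 384x512 float32, mm along the optical axis (not along the pixel's ray), 0 where there is no reading.
- bot.calibration(name): a dict with "camera_matrix" (3x3 intrinsics, pixels), "R" (3x3) and "t" (3): a world point X has camera coordinates R X + t; the wrist camera has in their place "hand_eye" (4x4, takes a point from camera to tool coordinates, whose origin is the TCP and whose axes are the flange's). Camera axes: x right, y down, z forward; pixel columns grow to the right and rows downward; lengths in mm; the calibration is good to about 2 mm. A picture is of the moment at which its call begins: read the wrist's pose just before it. calibration takes no time and is no camera call.
- bot.finish_job(): hands the job in; it is judged then, once.
Trained networks look in the newest picture that a camera, given by its name, has taken for a name from the list of things; names that differ only in an ending like _2 or _b are one class to them, and where a whole thing is asked for, a point or a joint stands for the part that bears it (a point fixed in the world has none). Each returns a list of dicts, best first, with "score" (0 to 1); they miss things now and then, are a little off and sometimes report something else, mostly with a low value. They report only what shows in the picture. A call takes as long as a camera call.
- bot.masks_of(name, camera): "pixels" (384x512 bool, what is visible of it).
- bot.tip_of(name, camera): "position" ([x, y, z] in mm, in world coordinates, good to about 4 mm: a listed point, or the origin of a listed thing).
The state is a dict: "time": time; "joint_pos": joint angles; "qvel": joint speeds; "effort": joint torques, N m; "position": TCP position; "tool_rot": TCP orientation; "contact_force": force on the tool from outside, world axes, zero at the start; "wrist_torque": the same for the moment, N m; "gripper_width": finger opening in mm; "gripper_force": force on a finger pad.
Only numpy, scipy, OpenCV 4.12 (cv2) and the standard library are available. Lean on these libraries where they do the work, as an engineer would, in place of code of your own. Each camera call takes 0.05 s, during which the arm holds its last target. There are 200 camera calls.

TASK

Set up the force check on the bench stand: take the larger of the two hook weights by its tab, bring its hook in over the cross pin in the fork at the end of the sprung beam, and press it down until the pin is home in the hook and the sprung latch has snapped shut behind it. Tug it gently upward so that the latch lifts the beam a little, then lower it and leave the weight hanging freely and still. The beam is delicate: never press or pull it as far as its travel stops, and leave the small weight, the beaker and the jar where they are.

Things in the scene. Friction and masses are not known exactly. Their poses are not given: they have to be found in the camera images.
- stand: Grey bench stand, fixed: base plate 200 x 120 mm, top 16 mm up, with an aluminium column that carries the sprung beam. Origin on the bench under the base, z up. The beam points along the stand's -x axis, from the column to the fork at its free end, so the hook comes in along +x, in the stand's x-z plane.
- beam (a joint): Sprung beam: level steel lever, hinge 195 mm up. 0 = at rest; + = pin pressed down, - = pin pulled up (rad; 0.01 = 1.1 mm at the pin). It yields about 2 mm at the pin per newton, both ways, and springs back. Travel stops at +0.28 (30 mm, 15 N) and -0.16 (17 mm, 9 N): stay below +0.26 and above -0.14. The large weight alone makes it sag 0.07 to 0.11.
- pin (a point): Middle of the cross pin (moves with the beam): steel, 10 mm thick, along the stand's y axis, 110 mm from the hinge, 195 mm up at rest. It crosses a fork: gap 22 mm wide between two tines 5 mm thick and 16 mm high, which end 9 mm in front of the pin's middle (toward stand -x); the gap reaches 36 mm behind it.
- large_weight: Larger hook weight, loose, 0.4 to 0.6 kg, standing upright: steel disc 58 mm wide, 26 mm high, below a hook of 10 mm round bar in its x-z plane. Origin: centre of the underside, z up. The hook spans x = -18 to +24 mm, top 153 mm up; mouth down, throat 16 mm wide about x = 0. Shank on the -x side, bending under the mouth to x = 0 at 71 mm up; tip on the +x side, lower end 108 mm up, flared outward.
- mouth (a point): Point of the large weight below the hook's mouth, 91 mm over its underside, on its z axis: bring the hook in level, moving along its +x, with the pin's middle at this height (10 mm spare up and down) so that the pin passes under the tip and over the bend; then press straight down. Axes as those of the weight.
- bowl (a point): Point in the large weight's hook where the pin's middle lies when the hook is fully home: 138 mm over the underside, on its z axis, 47 mm above mouth. Axes as those of the weight (at rest the weight hangs with this point right above the disc's centre).
- tab (a point): Middle of the grey grip tab on top of the large weight's hook, 178 mm over the underside, on its z axis: 28 mm along x, 12 mm thick along y, 42 mm high (157 to 199 mm). Axes as those of the weight.
- latch (a joint): Sprung safety latch of the large weight: flap 16 mm long, pivoted on the shank, shutting the mouth 117 mm over the underside. 0 = shut; + = swung inward, up (rad, to 1.5); it opens only inward. The pin swings it to about 1.2, then it snaps back to 0; that takes 9 to 11 N, more than the weight gives, and the beam yields meanwhile. Once caught, the pin has about 14 mm of play between latch and bowl.
- small_weight: Smaller hook weight, loose, 0.25 kg: the same hook and tab, 199 mm tall in all, on a disc only 38 mm wide and 13 mm high. Origin: centre of its underside. To be left alone.
- beaker: Empty glass beaker, loose, 78 x 88 mm wide, 101 mm high. Origin: centre of its underside. To be left alone.
- amber_jar: Brown jar with a blue lid, loose, 56 mm wide, 80 mm high. Origin: centre of its underside. To be left alone.

How it is judged:
By the outcome, as a careful person would: the job done as asked, in the order asked, and still so for the second after the job is handed in, with the robot touching nothing.
It also fails if it takes over 72 s, if anything falls off the work surface, if the arm or the gripper's body presses on something with over 40 N, if the wrist force passes 120 N, or if a joint passes its speed limit or range.

## Working session

There is one attempt and no reset: what is moved stays moved. The work goes in short steps, Python scripts to look and compute and a shell command to move; the robot and the scene stay as the last step left them, time stands still between calls to the robot, and variables do not carry over. Pictures are saved under pics/ and viewed, at most 10 in all, crops included, and the job is handed in when it is done.

```bash
ls; mkdir -p pics; python3 - <<'E'
from bench import bot
import cv2,numpy as np
o=bot.get_obs();print({k:np.round(v,3).tolist() for k,v in o.items()})
ims=[]
for c in("side","top"):
    p,d=bot.camera(c);ims.append(p[:,:,::-1]); 
    for n in("large_weight","tab","mouth","bowl","pin","stand","small_weight","beaker","amber_jar"):
        print(c,n,[(np.round(r["position"]).tolist(),round(r["score"],2)) for r in bot.tip_of(n,c)][:3])
cv2.imwrite("pics/a.png",cv2.resize(np.vstack(ims),(400,600)) if 0 else np.vstack(ims)[:, :])
cv2.imwrite("pics/s.png",cv2.resize(ims[0],(768,576)));cv2.imwrite("pics/t.png",cv2.resize(ims[1],(768,576)))
E
```

```text
pics
{'time': 0.0, 'joint_pos': [1.309, 0.322, -0.07, 1.452, 0.023, 1.371, -0.057], 'qvel': [-0.001, -0.001, 0.0, 0.002, -0.001, 0.002, -0.0], 'effort': [-0.0, -49.129, -0.404, -31.253, -0.064, 0.044, 0.0], 'position': [176.792, -624.924, 229.46], 'tool_rot': [0.991, 0.137, -0.0, -0.001], 'contact_force': [0.201, 0.469, 0.404], 'wrist_torque': [-0.003, -0.006, -0.002], 'gripper_force': 0.0, 'gripper_width': 87.105}
side large_weight [([454.0, 291.0, 3.0], 0.75)]
side tab [([452.0, 289.0, 180.0], 0.64)]
side mouth [([450.0, 291.0, 90.0], 0.85)]
side bowl [([459.0, 289.0, 134.0], 0.8)]
side pin [([534.0, 136.0, 193.0], 0.66)]
side stand []
side small_weight [([452.0, -107.0, 5.0], 0.65), ([538.0, 137.0, 193.0], 0.36)]
side beaker [([671.0, 298.0, 4.0], 0.66)]
side amber_jar [([662.0, -106.0, 0.0], 0.94)]
top large_weight [([453.0, 292.0, 2.0], 0.7), ([618.0, 146.0, 0.0], 0.39)]
top tab [([452.0, 292.0, 171.0], 0.84)]
top mouth [([455.0, 293.0, 92.0], 0.57)]
top bowl [([453.0, 290.0, 137.0], 0.71)]
top pin [([538.0, 138.0, 194.0], 0.66)]
top stand [([618.0, 148.0, -0.0], 0.71), ([664.0, -107.0, -2.0], 0.59)]
top small_weight [([450.0, -105.0, 2.0], 0.58)]
top beaker [([451.0, 288.0, 140.0], 0.59), ([670.0, 295.0, 3.0], 0.57)]
top amber_jar [([662.0, -104.0, 2.0], 0.61)]
```

View pics/s.png

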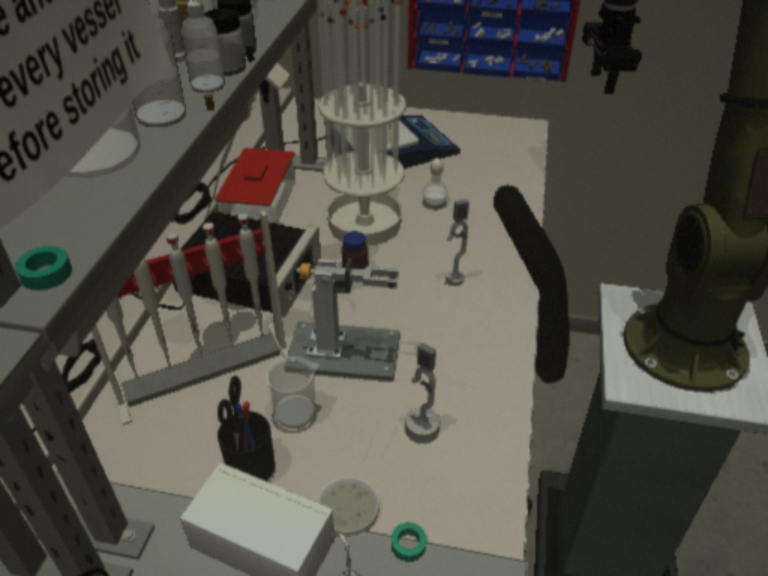

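View pics/t.png

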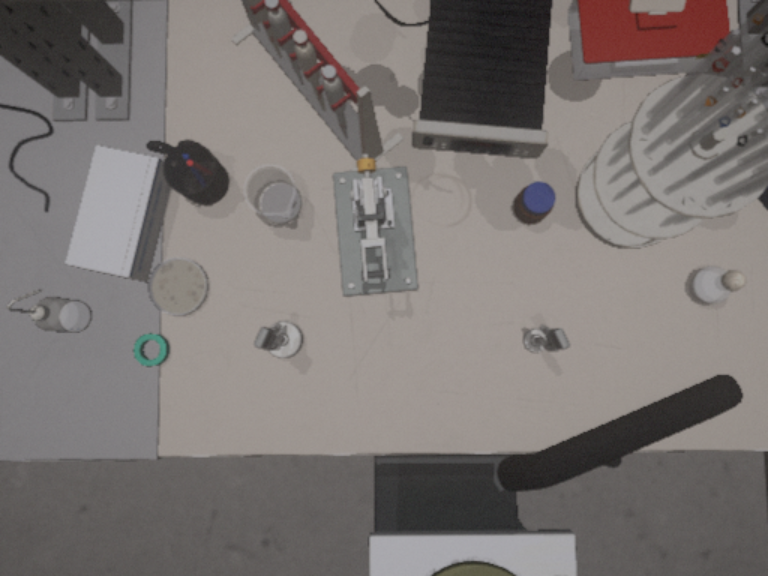

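The side view shows the large weight at (423,400), with its tab at (426,357), the stand at (345,320) and the small weight at (458,250). In the top view they are at (275,340), (375,230) and (545,340). A black bar also runs along the bench front. Next I'll measure the yaws and locate that bar.

```bash
cat > h.py <<'E'
from bench import bot
import numpy as np,cv2
from scipy.spatial.transform import Rotation as R
def cloud(c):
    p,d=bot.camera(c);k=bot.calibration(c);K=np.array(k["camera_matrix"])
    v,u=np.mgrid[:384,:512];P=np.stack([(u-K[0,2])/K[0,0]*d,(v-K[1,2])/K[1,1]*d,d],-1)
    if c!="wrist": W=(P-np.array(k["t"]))@np.array(k["R"])
    else:
        o=bot.get_obs();H=np.array(k["hand_eye"]);T=R.from_quat(o["tool_rot"])
        W=T.apply((P.reshape(-1,3)@H[:3,:3].T+H[:3,3])).reshape(P.shape)+o["position"]
    W[d<=0]=np.nan
    return p,W
E
python3 - <<'E'
from h import *
for c in("top","side"):
    p,W=cloud(c)
    for y,x in ([(480//2+0,0)] if 0 else []):pass
    pts=[(int(620/1.5),int(430/1.5))] if c=="top" else [(int(530/1.5),int(250/1.5)),(int(552/1.5),int(350/1.5)),(int(508/1.5),int(200/1.5))]
    print(c,"black",[W[v,u].round().tolist() for u,v in pts])
    A=W.reshape(-1,3)
    s=A[(abs(A[:,2]-16)<6)&(abs(A[:,0]-620)<140)&(abs(A[:,1]-147)<100)]
    r=cv2.minAreaRect(s[:,:2].astype(np.float32));print("base",len(s),r)
    s=A[(A[:,2]>160)&(A[:,2]<215)&(np.hypot(A[:,0]-453,A[:,1]-291)<30)]
    print("tab",len(s),s.mean(0),s.max(0),s.min(0),cv2.minAreaRect(s[:,:2].astype(np.float32)))
    s=A[(A[:,2]>183)&(A[:,2]<210)&(abs(A[:,0]-545)<35)&(abs(A[:,1]-138)<40)]
    print("fork",len(s),s.mean(0),s.min(0),s.max(0),cv2.minAreaRect(s[:,:2].astype(np.float32)))
    s=A[(A[:,2]>120)&(A[:,2]<153)&(np.hypot(A[:,0]-453,A[:,1]-291)<40)]
    q=s[:,:2]-s[:,:2].mean(0);w,V=np.linalg.eigh(q.T@q/len(q));print("hook",len(s),s.mean(0),w**.5,V[:,1])
    if c=="top": k=bot.calibration(c); print(-np.array(k["R"]).T@np.array(k["t"]))
E
```

```text
top black [[317.0, -211.0, 76.0]]
base 2905 ((640.9991455078125, 130.31097412109375), (165.05223083496094, 237.86135864257812), 89.91300964355469)
tab 127 [453.86959279 289.85250549 192.04829706] [468.02181144 300.91334257 202.23674273] [440.15054303 281.5202597  160.85380146] ((454.2660827636719, 291.4833679199219), (13.010088920593262, 27.508644104003906), 63.12992477416992)
fork 269 [552.73848043 141.68324474 200.65544955] [526.16289596 121.44316278 184.61556738] [579.4142632  159.31495439 205.92574396] ((553.2318115234375, 140.9744110107422), (53.099239349365234, 37.88558578491211), 2.220426082611084)
hook 48 [456.22442724 287.71985366 134.09113062] [ 1.89962595 12.64067884] [-0.93755472  0.34783782]
[ 434.80784163  103.97192988 1139.69124996]
side black [[301.0, -157.0, 66.0], [nan, nan, nan], [359.0, -313.0, 76.0]]
base 1768 ((640.8882446289062, 136.6476287841797), (147.18377685546875, 254.43211364746094), 82.27354431152344)
tab 180 [451.3864185  294.15875067 184.06725432] [465.81711191 300.74185916 201.97188742] [437.7602175  282.29807198 160.06145287] ((452.1286315917969, 291.7586364746094), (13.924905776977539, 28.609941482543945), 70.91577911376953)
fork 270 [552.42753238 142.61234068 197.34096048] [523.48590511 118.49480105 186.26954854] [579.95775419 160.67145844 205.18628346] ((552.7938232421875, 141.0264434814453), (56.019981384277344, 42.00117492675781), 4.830783367156982)
hook 104 [450.55308518 293.8789555  136.64581535] [ 2.04641167 11.44085332] [-0.90339582  0.42880764]
```

```bash
python3 - <<'E'
from h import *
p,W=cloud("side");a=p[220:305,255:320,::-1]
p2,W2=cloud("top");b=p2[95:245,150:300,::-1]
cv2.imwrite("pics/z.png",np.hstack([cv2.resize(a,(390,510),interpolation=2),cv2.resize(b,(405,510),interpolation=2)[:, :405]]))
m=bot.masks_of("stand","top")
for r in m[:1]:
    k=r["pixels"]&(abs(W2[...,2]-16)<5)&(W2[...,0]>500); s=W2[k][:,:2].astype(np.float32)
    print(r["score"],len(s),cv2.minAreaRect(s)); 
    # edge-fit: per x bin y min/max
    X=s[:,0];b=np.arange(530,700,8);lo=[];hi=[];xs=[]
    for q in b:
        t=s[(X>=q)&(X<q+8)]
        if len(t)>15: xs.append(q+4);lo.append(t[:,1].min());hi.append(t[:,1].max())
    print(np.round(xs),np.round(lo,1),np.round(hi,1),np.polyfit(xs,lo,1),np.polyfit(xs,hi,1))
for n in("large_weight","tab"):
  for c in("side","top"):
    m=bot.masks_of(n,c); w=W if c=="side" else W2
    k=m[0]["pixels"]; s=w[k]; print(n,c,m[0]["score"],k.sum(),np.nanmedian(s,0))
    for a,bb in((108,125),(125,153),(60,100),(158,200)):
        q=s[(s[:,2]>a)&(s[:,2]<bb)]; print(a,len(q),q.mean(0).round(1) if len(q) else 0)
E
```

```text
0.85 2781 ((637.0116577148438, 148.638427734375), (222.7278289794922, 120.11107635498047), 4.464391231536865)
[534 542 550 558 566 574 582 590 598 606 614 622 630 638 646 654 662 670
 678 686 694 702] [82.4 82.4 82.2 82.1 84.4 84.2 84.1 86.3 86.2 86.1 88.4 88.3 88.2 90.5
 90.4 90.2 90.2 92.4 92.2 92.2 94.5 94.4] [199.  201.2 201.  201.2 201.1 203.7 203.4 203.3 203.3 205.8 205.7 205.7
 208.  208.1 207.9 207.8 210.5 210.4 210.3 212.8 212.5 212.7] [ 0.07646444 40.57221091] [8.04858011e-02 1.56413898e+02]
large_weight side 0.58 807 [449.25578987 295.87451479  33.1248905 ]
108 45 [451.2 293.5 118.8]
125 77 [450.4 294.  140.7]
60 47 [443.4 297.   79.5]
158 175 [451.4 294.3 182.4]
large_weight top 0.77 564 [452.00488201 287.62701837  28.88998509]
108 39 [457.2 287.9 119.4]
125 32 [456.2 287.9 140.5]
60 32 [448.9 292.7  73.3]
158 110 [454.1 289.3 190.1]
tab side 0.82 823 [449.74064986 295.9843851   31.65937535]
108 50 [450.7 293.5 118.8]
125 75 [450.  294.2 140.6]
60 44 [442.9 297.4  79.7]
158 179 [451.6 294.1 182.7]
tab top 0.67 540 [452.80023259 286.65484339  28.83998442]
108 39 [457.2 287.9 119.4]
125 30 [457.4 287.2 140.8]
60 32 [448.9 292.7  73.3]
158 98 [453.7 288.6 189.3]
```

View pics/z.png

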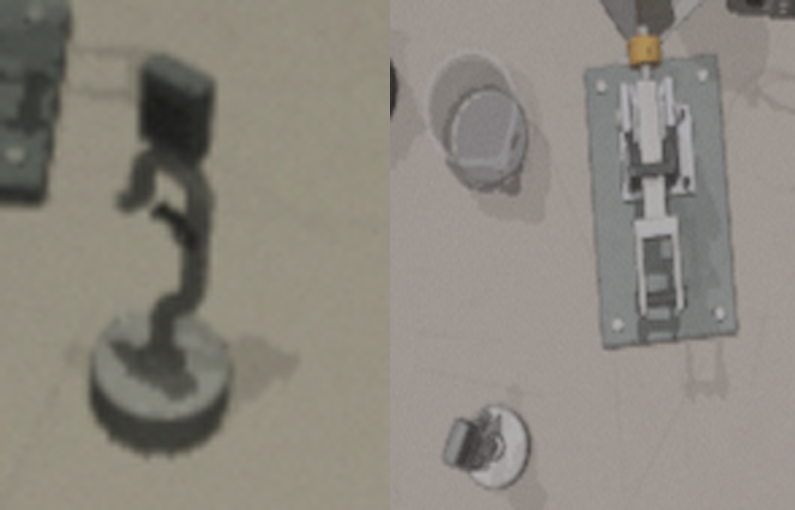

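```bash
cat >> h.py <<'E'
def delta(pos,yawx,o=None):
    "remaining shift (mm, units) and turn (units) to tool-down pose with tool x at yawx deg"
    o=o or bot.get_obs();T=R.from_quat(o["tool_rot"])
    c,s=np.cos(np.radians(yawx)),np.sin(np.radians(yawx))
    G=R.from_matrix(np.array([[c,s,0],[s,-c,0],[0,0,-1]]))
    d=T.inv().apply(np.array(pos)-o["position"]);r=(T.inv()*G).as_rotvec()
    print("t",round(o["time"],2),"pos",np.round(o["position"],1),"F",np.round(o["contact_force"],1),"w",round(o["gripper_width"],1),"shift mm",d.round(1),"units",(d/400).round(4),"turn",(r/(np.pi/4)).round(4))
E
python3 - <<'E'
from h import *
for c in("top","side"):
    p,W=cloud(c);A=W.reshape(-1,3);A=A[np.isfinite(A[:,0])]
    s=A[(A[:,2]>150)&(A[:,0]>250)&(A[:,0]<800)&(A[:,1]>-650)&(A[:,1]<450)]
    g=np.round(s[:,:2]/60).astype(int)
    for k in np.unique(g,axis=0):
        z=s[(g==k).all(1)][:,2]
        if len(z)>5: print(c,k*60,round(z.max()),end="; ")
    print()
E
python3 -m handwheel '[{"fingers":1,"z":-0.08,"y":-0.05},{"fingers":1,"z":-0.08,"y":-0.05},{"fingers":1,"z":-0.08,"y":-0.05},{"fingers":1,"y":-0.06},{"fingers":1}]'
```

```text
top [ 420 -120] 203; top [420 300] 202; top [ 480 -120] 202; top [480 300] 202; top [540 120] 206; top [540 180] 206; top [ 600 -300] 422; top [ 600 -240] 541; top [ 600 -180] 541; top [600 120] 220; top [600 180] 223; top [ 660 -300] 379; top [ 660 -240] 526; top [ 660 -180] 543; top [660 120] 212; top [660 180] 213; top [ 720 -360] 305; top [ 720 -300] 416; top [ 720 -240] 522; top [ 720 -180] 553; top [720 120] 306; top [720 180] 308; top [720 360] 186; top [720 420] 192; top [ 780 -240] 511; top [780 120] 306; top [780 180] 327; top [780 240] 298; 
side [ 420 -120] 204; side [420 300] 201; side [ 480 -120] 201; side [480 300] 201; side [540 120] 204; side [540 180] 206; side [ 600 -300] 498; side [ 600 -240] 529; side [ 600 -180] 530; side [600 120] 219; side [600 180] 221; side [ 660 -360] 483; side [ 660 -300] 495; side [ 660 -240] 523; side [ 660 -180] 533; side [660 120] 211; side [660 180] 212; side [ 720 -360] 438; side [ 720 -300] 497; side [ 720 -240] 516; side [ 720 -180] 532; side [720 120] 305; side [720 180] 306; side [720 360] 659; side [720 420] 643; side [ 780 -360] 476; side [ 780 -300] 481; side [ 780 -240] 481; side [ 780 -180] 481; side [ 780 -120] 481; side [780 -60] 481; side [780   0] 481; side [780  60] 481; side [780 120] 481; side [780 180] 481; side [780 240] 481; side [780 300] 482; side [780 360] 722; side [780 420] 742; $[0]: bad value
```

```bash
python3 -m handwheel '[{"fingers":1.0,"x":0.0,"y":-0.05,"z":-0.08,"rx":0.0,"ry":0.0,"rz":0.0}]'
```

```text
time: 1.63
position: [170.9, -604.7, 254.8]
tool_rot: [0.99, 0.137, -0.001, -0.006]
contact_force: [0.2, 1.9, -1.3]
gripper_width: 87.0
gripper_force: 0.0
```

```bash
python3 -m handwheel '[{"fingers":1,"x":0,"y":-0.08,"z":-0.06,"rx":0,"ry":0,"rz":0},{"fingers":1,"x":0,"y":-0.08,"z":-0.06,"rx":0,"ry":0,"rz":0},{"fingers":1,"x":0,"y":-0.08,"z":-0.05,"rx":0,"ry":0,"rz":0},{"fingers":1,"x":0,"y":-0.09,"z":0,"rx":0,"ry":0,"rz":0},{"fingers":1,"x":0,"y":-0.09,"z":0,"rx":0,"ry":0,"rz":0}]' && python3 -m handwheel '[{"fingers":1,"x":0.09,"y":0,"z":0,"rx":0,"ry":0,"rz":-0.1},{"fingers":1,"x":0.09,"y":0,"z":0,"rx":0,"ry":0,"rz":-0.1},{"fingers":1,"x":0.09,"y":0,"z":0,"rx":0,"ry":0,"rz":-0.1},{"fingers":1,"x":0.09,"y":0,"z":0,"rx":0,"ry":0,"rz":-0.1},{"fingers":1,"x":0.09,"y":0,"z":0,"rx":0,"ry":0,"rz":-0.1}]'
```

```text
time: 2.05
position: [125.6, -443.8, 332.2]
tool_rot: [0.991, 0.137, 0.0, 0.002]
contact_force: [-0.2, -0.8, 1.3]
gripper_width: 87.1
gripper_force: 0.0
time: 2.47
position: [289.6, -368.7, 330.8]
tool_rot: [0.944, 0.33, 0.0, 0.001]
contact_force: [0.6, -0.6, -0.3]
gripper_width: 87.2
gripper_force: 0.0
```

```bash
python3 -m handwheel '[{"fingers":1,"x":0.09,"y":0,"z":0,"rx":0,"ry":0,"rz":-0.1},{"fingers":1,"x":0.09,"y":0,"z":0,"rx":0,"ry":0,"rz":-0.1},{"fingers":1,"x":0.09,"y":0,"z":0,"rx":0,"ry":0,"rz":-0.1},{"fingers":1,"x":0.09,"y":0,"z":0,"rx":0,"ry":0,"rz":-0.1},{"fingers":1,"x":0.09,"y":0,"z":0,"rx":0,"ry":0,"rz":-0.1}]' && python3 -m handwheel '[{"fingers":1,"x":0.09,"y":0,"z":0,"rx":0,"ry":0,"rz":-0.11},{"fingers":1,"x":0.09,"y":0,"z":0,"rx":0,"ry":0,"rz":-0.11},{"fingers":1,"x":0.09,"y":0,"z":0,"rx":0,"ry":0,"rz":-0.11},{"fingers":1,"x":0.09,"y":0,"z":0,"rx":0,"ry":0,"rz":-0.11},{"fingers":1,"x":0.09,"y":0,"z":0,"rx":0,"ry":0,"rz":-0.11}]' && python3 -m handwheel '[{"fingers":1,"x":0.09,"y":0.02,"z":0,"rx":0,"ry":0,"rz":-0.11},{"fingers":1,"x":0.09,"y":0.02,"z":0,"rx":0,"ry":0,"rz":-0.11},{"fingers":1,"x":0.09,"y":0.03,"z":0,"rx":0,"ry":0,"rz":-0.12},{"fingers":1,"x":0.09,"y":0.03,"z":0,"rx":0,"ry":0,"rz":-0.12},{"fingers":1,"x":0.09,"y":0.03,"z":0,"rx":0,"ry":0,"rz":-0.12}]' ; python3 -c "
from h import *
delta([453,291,320],157)"
```

```text
time: 2.88
position: [410.6, -236.6, 330.6]
tool_rot: [0.862, 0.508, 0.0, 0.0]
contact_force: [0.7, -0.4, -0.1]
gripper_width: 87.1
gripper_force: 0.0
time: 3.3
position: [469.0, -67.6, 330.6]
tool_rot: [0.733, 0.681, 0.0, 0.0]
contact_force: [1.2, 0.1, 0.0]
gripper_width: 87.0
gripper_force: 0.0
time: 3.72
position: [502.3, 116.0, 330.8]
tool_rot: [0.56, 0.828, 0.0, 0.0]
contact_force: [0.3, -0.0, -0.1]
gripper_width: 86.7
gripper_force: 0.0
t 3.72 pos [502.3 116.  330.8] F [ 0.3 -0.  -0.1] w 86.7 shift mm [180.7  19.4  10.7] units [0.4519 0.0486 0.0268] turn [ 9.0000e-04  1.1000e-03 -1.0028e+00]
```

```bash
python3 -m handwheel '[{"fingers":1,"x":0.09,"y":0.01,"z":0,"rx":0,"ry":0,"rz":0},{"fingers":1,"x":0.09,"y":0.01,"z":0,"rx":0,"ry":0,"rz":0},{"fingers":1,"x":0.09,"y":0.01,"z":0,"rx":0,"ry":0,"rz":0},{"fingers":1,"x":0.09,"y":0.01,"z":0,"rx":0,"ry":0,"rz":0},{"fingers":1,"x":0.09,"y":0.01,"z":0,"rx":0,"ry":0,"rz":0}]' && python3 -m handwheel '[{"fingers":1,"x":0,"y":0,"z":0,"rx":0,"ry":0,"rz":-0.15},{"fingers":1,"x":0,"y":0,"z":0,"rx":0,"ry":0,"rz":-0.15},{"fingers":1,"x":0,"y":0,"z":0,"rx":0,"ry":0,"rz":-0.15},{"fingers":1,"x":0,"y":0,"z":0,"rx":0,"ry":0,"rz":-0.15},{"fingers":1,"x":0,"y":0,"z":0,"rx":0,"ry":0,"rz":-0.15}]' && python3 -m handwheel '[{"fingers":1,"x":0,"y":0,"z":0,"rx":0,"ry":0,"rz":-0.15},{"fingers":1,"x":0,"y":0,"z":0,"rx":0,"ry":0,"rz":-0.1},{"fingers":1,"x":0,"y":0,"z":0,"rx":0,"ry":0,"rz":0},{"fingers":1,"x":0,"y":0,"z":0,"rx":0,"ry":0,"rz":0}]' ; python3 -c "
from h import *
delta([453,291,320],157)
p,W=cloud('wrist');cv2.imwrite('pics/w.png',p[:,:,::-1])
A=W.reshape(-1,3);s=A[(A[:,2]>180)&(A[:,2]<210)&(np.hypot(A[:,0]-453,A[:,1]-291)<35)]
print(len(s),s.mean(0),cv2.minAreaRect(s[:,:2].astype(np.float32)),s[:,2].max())
print(bot.tip_of('tab','wrist')[:2],bot.tip_of('large_weight','wrist')[:2])
"
```

```text
time: 4.13
position: [453.5, 290.6, 330.9]
tool_rot: [0.562, 0.827, 0.0, 0.001]
contact_force: [0.3, -0.1, -0.7]
gripper_width: 87.3
gripper_force: 0.0
time: 4.55
position: [454.0, 289.2, 330.6]
tool_rot: [0.294, 0.956, -0.0, 0.0]
contact_force: [0.7, -0.5, 0.3]
gripper_width: 87.3
gripper_force: 0.0
time: 4.88
position: [454.2, 289.0, 330.6]
tool_rot: [0.204, 0.979, -0.0, 0.0]
contact_force: [0.0, 0.6, -0.7]
gripper_width: 87.1
gripper_force: 0.0
t 4.88 pos [454.2 289.  330.6] F [ 0.   0.6 -0.7] w 87.1 shift mm [ 1.9  1.3 10.6] units [0.0046 0.0033 0.0264] turn [-0.0001  0.0002 -0.011 ]
362 [451.88094054 291.31839718 195.43835987] ((453.3309326171875, 290.6719970703125), (12.58230972290039, 27.330596923828125), 66.68041229248047) 199.59177465522382
[{'position': [450.3, 293.5, 177.7], 'score': 0.93}] [{'position': [454.1, 293.9, 2.1], 'score': 0.73}]
```

View pics/w.png

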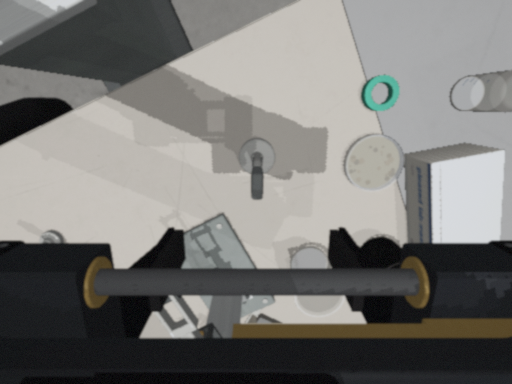

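The tab is at (257,185), lined up with the tool x axis and midway between the fingers at columns 180 and 345. Descending to grip it.

```bash
python3 -m handwheel '[{"fingers":1,"x":0.005,"y":0.003,"z":0.09,"rx":0,"ry":0,"rz":0},{"fingers":1,"x":0,"y":0,"z":0.09,"rx":0,"ry":0,"rz":0},{"fingers":1,"x":0,"y":0,"z":0.09,"rx":0,"ry":0,"rz":0},{"fingers":1,"x":0,"y":0,"z":0.08,"rx":0,"ry":0,"rz":0},{"fingers":1,"x":0,"y":0,"z":0.05,"rx":0,"ry":0,"rz":0}]' 40 && python3 -m handwheel '[{"fingers":0.3,"x":0,"y":0,"z":0,"rx":0,"ry":0,"rz":0},{"fingers":0.3,"x":0,"y":0,"z":0,"rx":0,"ry":0,"rz":0},{"fingers":0.25,"x":0,"y":0,"z":0,"rx":0,"ry":0,"rz":0},{"fingers":0.2,"x":0,"y":0,"z":0,"rx":0,"ry":0,"rz":0},{"fingers":0.2,"x":0,"y":0,"z":0,"rx":0,"ry":0,"rz":0}]' 40; python3 -c "
from h import *
delta([453,291,169],156.7)"
```

```text
time: 5.45
position: [451.4, 289.7, 167.2]
tool_rot: [0.203, 0.979, -0.001, -0.001]
contact_force: [0.3, -0.7, 0.1]
gripper_width: 87.1
gripper_force: 0.0
time: 5.87
position: [453.7, 291.7, 172.2]
tool_rot: [0.203, 0.979, 0.001, 0.001]
contact_force: [-0.4, 0.3, 0.2]
gripper_width: 61.7
gripper_force: 0.0
t 5.87 pos [453.7 291.7 172.2] F [-0.4  0.3  0.2] w 61.7 shift mm [ 0.4 -0.9  3.2] units [ 0.001  -0.0023  0.0081] turn [ 0.0025  0.0027 -0.0015]
```

```bash
python3 -m handwheel '[{"fingers":0.2,"x":0,"y":0,"z":0.007,"rx":0,"ry":0,"rz":0},{"fingers":0.1,"x":0,"y":0,"z":0,"rx":0,"ry":0,"rz":0},{"fingers":0,"x":0,"y":0,"z":0,"rx":0,"ry":0,"rz":0},{"fingers":0,"x":0,"y":0,"z":0,"rx":0,"ry":0,"rz":0},{"fingers":0,"x":0,"y":0,"z":0,"rx":0,"ry":0,"rz":0}]' 40 && python3 -m handwheel '[{"fingers":0,"x":0,"y":0,"z":0,"rx":0,"ry":0,"rz":0},{"fingers":0,"x":0,"y":0,"z":0,"rx":0,"ry":0,"rz":0},{"fingers":0,"x":0,"y":0,"z":0,"rx":0,"ry":0,"rz":0},{"fingers":0,"x":0,"y":0,"z":0,"rx":0,"ry":0,"rz":0},{"fingers":0,"x":0,"y":0,"z":0,"rx":0,"ry":0,"rz":0}]' 50
```

```text
time: 6.28
position: [452.8, 291.0, 167.8]
tool_rot: [0.202, 0.979, -0.0, 0.0]
contact_force: [0.1, 0.3, 0.8]
gripper_width: 28.5
gripper_force: 0.0
time: 6.7
position: [452.8, 290.8, 167.7]
tool_rot: [0.202, 0.979, -0.0, 0.0]
contact_force: [0.1, -0.2, 0.7]
gripper_width: 11.5
gripper_force: 49.9
```

```bash
python3 -m handwheel '[{"fingers":0,"x":0,"y":0,"z":-0.04,"rx":0,"ry":0,"rz":0},{"fingers":0,"x":0,"y":0,"z":-0.06,"rx":0,"ry":0,"rz":0},{"fingers":0,"x":0,"y":0,"z":-0.07,"rx":0,"ry":0,"rz":0},{"fingers":0,"x":0,"y":0,"z":-0.06,"rx":0,"ry":0,"rz":0},{"fingers":0,"x":0,"y":0,"z":-0.03,"rx":0,"ry":0,"rz":0}]' && python3 -m handwheel '[{"fingers":0,"x":0,"y":0,"z":0,"rx":0,"ry":0,"rz":-0.12},{"fingers":0,"x":0,"y":0,"z":0,"rx":0,"ry":0,"rz":-0.15},{"fingers":0,"x":0,"y":0,"z":0,"rx":0,"ry":0,"rz":-0.15},{"fingers":0,"x":0,"y":0,"z":0,"rx":0,"ry":0,"rz":-0.12},{"fingers":0,"x":0,"y":0,"z":0,"rx":0,"ry":0,"rz":-0.08}]';  python3 -m handwheel '[{"fingers":0,"x":0,"y":0,"z":0,"rx":0,"ry":0,"rz":0},{"fingers":0,"x":0,"y":0,"z":0,"rx":0,"ry":0,"rz":0},{"fingers":0,"x":0,"y":0,"z":0,"rx":0,"ry":0,"rz":0}]'; python3 -c "
from h import *
delta([465,132,272],184.5)"
```

```text
time: 7.12
position: [453.0, 291.6, 273.5]
tool_rot: [0.202, 0.979, 0.001, 0.001]
contact_force: [-0.0, 0.9, -6.3]
gripper_width: 11.7
gripper_force: 49.9
time: 7.53
position: [452.0, 290.4, 270.1]
tool_rot: [-0.042, 0.999, -0.001, -0.001]
contact_force: [-0.7, -0.6, -5.0]
gripper_width: 11.7
gripper_force: 49.9
time: 7.78
position: [452.4, 290.7, 270.9]
tool_rot: [-0.039, 0.999, -0.0, -0.001]
contact_force: [0.7, 0.8, -6.3]
gripper_width: 11.5
gripper_force: 49.9
t 7.78 pos [452.4 290.7 270.9] F [ 0.7  0.8 -6.3] w 11.5 shift mm [  -0.2 -159.2   -1. ] units [-0.0004 -0.3981 -0.0025] turn [-0.0006 -0.0015 -0.0009]
```

```bash
python3 -m handwheel '[{"fingers":0,"x":0,"y":-0.05,"z":0,"rx":0,"ry":0,"rz":0},{"fingers":0,"x":0,"y":-0.09,"z":0,"rx":0,"ry":0,"rz":0},{"fingers":0,"x":0,"y":-0.09,"z":0,"rx":0,"ry":0,"rz":0},{"fingers":0,"x":0,"y":-0.09,"z":0,"rx":0,"ry":0,"rz":0},{"fingers":0,"x":0,"y":-0.05,"z":-0.002,"rx":0,"ry":0,"rz":0}]' && python3 -m handwheel '[{"fingers":0,"x":0,"y":-0.028,"z":0,"rx":0,"ry":0,"rz":0},{"fingers":0,"x":0,"y":0,"z":0,"rx":0,"ry":0,"rz":0},{"fingers":0,"x":0,"y":0,"z":0,"rx":0,"ry":0,"rz":0},{"fingers":0,"x":0,"y":0,"z":0,"rx":0,"ry":0,"rz":0}]';  python3 - <<'E'
from h import *
delta([465,132,272],184.5)
ims=[]
for c in("side","top","wrist"):
    p,W=cloud(c);ims.append(p)
    A=W.reshape(-1,3)
    s=A[(A[:,2]>180)&(A[:,2]<215)&(A[:,0]>505)&(A[:,0]<570)&(abs(A[:,1]-138)<40)]
    a=np.radians(4.5);q=np.c_[s[:,0]*np.cos(a)+s[:,1]*np.sin(a),-s[:,0]*np.sin(a)+s[:,1]*np.cos(a)]
    if len(s):print(c,len(s),"stand-axes along",np.percentile(q[:,0],[0,1,3,6]).round(1),"lat",np.percentile(q[:,1],[1,50,99]).round(1),"z",np.percentile(s[:,2],[50,95]).round(1))
    for n in("pin","mouth","bowl","tab"): print(n,[(r["position"],round(r["score"],2)) for r in bot.tip_of(n,c)[:2]])
s=cv2.resize(ims[0][150:270,200:320,::-1],(500,500),interpolation=2)
cv2.imwrite("pics/st.png",s);cv2.imwrite("pics/wr.png",ims[2][:,:,::-1])
a=np.radians(4.5)
for P in((534,136),(538,138)):print(P[0]*np.cos(a)+P[1]*np.sin(a),-P[0]*np.sin(a)+P[1]*np.cos(a))
E
```

```text
time: 8.2
position: [464.7, 138.2, 272.0]
tool_rot: [-0.037, 0.999, -0.002, -0.0]
contact_force: [0.8, -1.3, -6.2]
gripper_width: 11.5
gripper_force: 49.9
time: 8.53
position: [465.0, 134.3, 272.5]
tool_rot: [-0.041, 0.999, 0.001, -0.0]
contact_force: [-0.8, 0.5, -6.3]
gripper_width: 11.8
gripper_force: 49.9
t 8.53 pos [465.  134.3 272.5] F [-0.8  0.5 -6.3] w 11.8 shift mm [ 0.2 -2.3  0.5] units [ 0.0004 -0.0057  0.0012] turn [ 0.0013 -0.0001  0.0036]
side 214 stand-axes along [534.  534.4 534.6 536.8] lat [ 79.4 105.5 115.9] z [197.9 203.1]
pin []
mouth [([462.4, 134.7, 198.0], 0.79)]
bowl [([468.4, 133.9, 238.8], 0.91), ([466.8, 131.2, 285.2], 0.6)]
tab [([465.0, 130.9, 284.7], 0.92)]
top 1 stand-axes along [559.3 559.3 559.3 559.3] lat [85.6 85.6 85.6] z [200.4 200.4]
pin []
mouth []
bowl []
tab []
wrist 74 stand-axes along [568.6 568.9 570.6 571.1] lat [ 80.8 107.4 112. ] z [200.9 202. ]
pin []
mouth [([465.3, 136.3, 193.9], 0.75)]
bowl [([466.5, 137.0, 244.3], 0.92)]
tab [([465.8, 135.5, 284.0], 0.76)]
543.0242932324772 93.6836002690362
547.1688807588655 95.36359855359106
```

View pics/st.png

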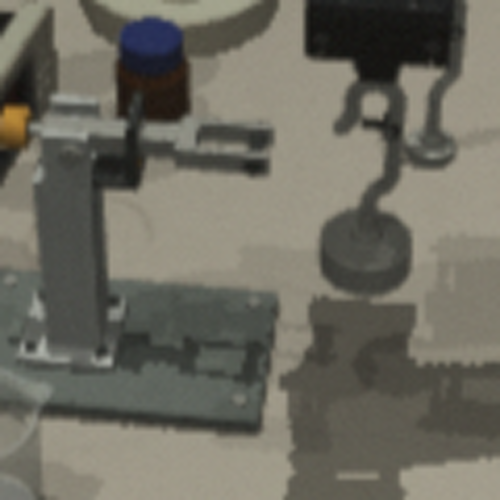

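The side crop shows the fork end at (270,145) and the hook mouth at about (345,130), upright and level with it. I'll bring it in about 70 mm.

```bash
python3 -m handwheel '[{"fingers":0,"x":-0.03,"y":0,"z":0,"rx":0,"ry":0,"rz":0},{"fingers":0,"x":-0.04,"y":0,"z":0,"rx":0,"ry":0,"rz":0},{"fingers":0,"x":-0.03,"y":0,"z":0,"rx":0,"ry":0,"rz":0},{"fingers":0,"x":0,"y":0,"z":0,"rx":0,"ry":0,"rz":0},{"fingers":0,"x":0,"y":0,"z":0,"rx":0,"ry":0,"rz":0}]' && python3 -m handwheel '[{"fingers":0,"x":-0.03,"y":0,"z":0,"rx":0,"ry":0,"rz":0},{"fingers":0,"x":-0.03,"y":0,"z":0,"rx":0,"ry":0,"rz":0},{"fingers":0,"x":-0.015,"y":0,"z":0,"rx":0,"ry":0,"rz":0},{"fingers":0,"x":0,"y":0,"z":0,"rx":0,"ry":0,"rz":0},{"fingers":0,"x":0,"y":0,"z":0,"rx":0,"ry":0,"rz":0}]';  python3 - <<'E'
from h import *
delta([535.0,139.3,272],184.5)
p,W=cloud("side");A=W[150:270,200:320].reshape(-1,3)
for n in("pin","mouth","bowl"): print(n,[(r["position"],round(r["score"],2)) for r in bot.tip_of(n,"side")[:2]])
s=cv2.resize(p[155:235,225:315,::-1],(720,600),interpolation=2)[:, :]
cv2.imwrite("pics/in.png",s)
E
```

```text
time: 9.7
position: [505.3, 135.5, 272.1]
tool_rot: [-0.04, 0.999, 0.001, -0.001]
contact_force: [-0.5, -0.1, -5.9]
gripper_width: 11.9
gripper_force: 50.0
time: 10.12
position: [534.4, 138.0, 272.4]
tool_rot: [-0.04, 0.999, 0.0, -0.001]
contact_force: [-0.3, -0.4, -5.9]
gripper_width: 11.3
gripper_force: 50.0
t 10.12 pos [534.4 138.  272.4] F [-0.3 -0.4 -5.9] w 11.3 shift mm [-0.7  1.2  0.4] units [-0.0018  0.003   0.0009] turn [ 0.0003 -0.0019  0.0017]
pin [([536.3, 137.9, 191.3], 0.71)]
mouth [([531.0, 138.6, 197.2], 0.59)]
bowl [([537.5, 135.0, 237.2], 0.72), ([533.3, 140.2, 196.1], 0.22)]
```

View pics/in.png

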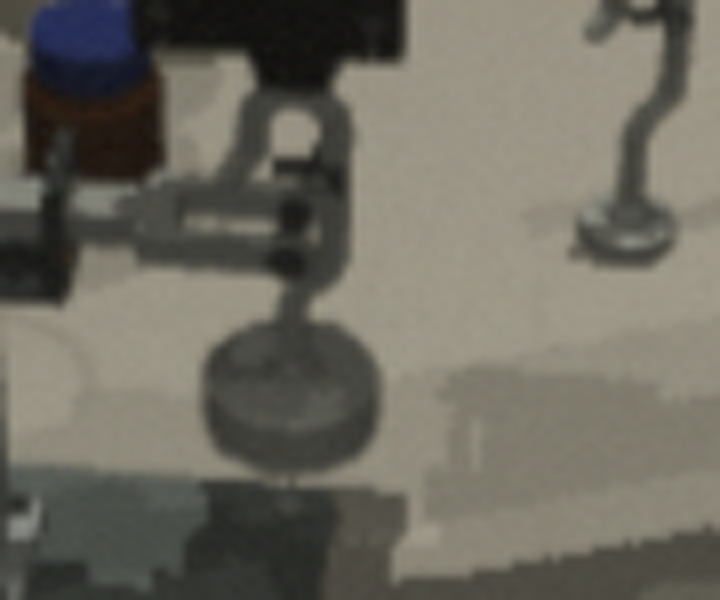

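The pin is at about (290,210–260), centred under the throat between the tip (235,165) and the shank (340,200). Pressing down in steps.

```bash
python3 -m handwheel '[{"fingers":0,"x":-0.002,"y":0.001,"z":0.015,"rx":0,"ry":0,"rz":0},{"fingers":0,"x":0,"y":0,"z":0.015,"rx":0,"ry":0,"rz":0},{"fingers":0,"x":0,"y":0,"z":0.01,"rx":0,"ry":0,"rz":0},{"fingers":0,"x":0,"y":0,"z":0.01,"rx":0,"ry":0,"rz":0},{"fingers":0,"x":0,"y":0,"z":0,"rx":0,"ry":0,"rz":0}]' 55 && python3 -m handwheel '[{"fingers":0,"x":0,"y":0,"z":0.01,"rx":0,"ry":0,"rz":0},{"fingers":0,"x":0,"y":0,"z":0.01,"rx":0,"ry":0,"rz":0},{"fingers":0,"x":0,"y":0,"z":0,"rx":0,"ry":0,"rz":0},{"fingers":0,"x":0,"y":0,"z":0,"rx":0,"ry":0,"rz":0}]'; python3 -m handwheel '[{"fingers":0,"x":0,"y":0,"z":0.01,"rx":0,"ry":0,"rz":0},{"fingers":0,"x":-0.001,"y":0,"z":0.01,"rx":0,"ry":0,"rz":0},{"fingers":0,"x":0,"y":0,"z":0,"rx":0,"ry":0,"rz":0},{"fingers":0,"x":0,"y":0,"z":0,"rx":0,"ry":0,"rz":0}]'
```

```text
time: 10.73
position: [535.4, 138.0, 251.3]
tool_rot: [-0.04, 0.999, -0.0, -0.001]
contact_force: [-0.3, -0.4, -5.0]
gripper_width: 11.5
gripper_force: 55.0
time: 11.07
position: [535.9, 138.4, 244.6]
tool_rot: [-0.04, 0.999, -0.0, -0.0]
contact_force: [-1.4, -1.0, -2.6]
gripper_width: 11.3
gripper_force: 55.0
time: 11.4
position: [536.3, 138.5, 236.6]
tool_rot: [-0.04, 0.999, -0.0, -0.0]
contact_force: [-2.1, -1.3, -0.8]
gripper_width: 11.5
gripper_force: 55.0
```

```bash
python3 -m handwheel '[{"fingers":0,"x":0,"y":0,"z":0.01,"rx":0,"ry":0,"rz":0},{"fingers":0,"x":0,"y":0,"z":0.01,"rx":0,"ry":0,"rz":0},{"fingers":0,"x":0,"y":0,"z":0,"rx":0,"ry":0,"rz":0},{"fingers":0,"x":0,"y":0,"z":0,"rx":0,"ry":0,"rz":0}]'; python3 -m handwheel '[{"fingers":0,"x":0,"y":0,"z":0.01,"rx":0,"ry":0,"rz":0},{"fingers":0,"x":0,"y":0,"z":0,"rx":0,"ry":0,"rz":0},{"fingers":0,"x":0,"y":0,"z":0,"rx":0,"ry":0,"rz":0}]'
```

```text
time: 11.73
position: [537.0, 138.5, 228.9]
tool_rot: [-0.04, 0.999, 0.0, 0.001]
contact_force: [-1.6, -0.9, 4.1]
gripper_width: 11.3
gripper_force: 55.0
time: 11.98
position: [536.9, 138.5, 225.1]
tool_rot: [-0.04, 0.999, 0.0, 0.001]
contact_force: [-1.0, 0.5, 4.1]
gripper_width: 11.6
gripper_force: 55.0
```

```bash
python3 -m handwheel '[{"fingers":0,"x":0,"y":0,"z":0.008,"rx":0,"ry":0,"rz":0},{"fingers":0,"x":0,"y":0,"z":0,"rx":0,"ry":0,"rz":0},{"fingers":0,"x":0,"y":0,"z":0,"rx":0,"ry":0,"rz":0}]';python3 - <<'E'
from h import *
F=[]
for i in range(3): bot.camera("side"); F.append(bot.get_obs()["contact_force"])
print(np.mean(F,0))
for n in("pin","bowl"): print(n,[(r["position"],round(r["score"],2)) for r in bot.tip_of(n,"side")[:2]])
E
```

```text
time: 12.23
position: [536.4, 138.6, 221.7]
tool_rot: [-0.04, 0.999, 0.0, 0.0]
contact_force: [-0.6, -0.9, 5.3]
gripper_width: 11.6
gripper_force: 55.0
[-1.40554501 -0.20571252  5.62367203]
pin [([540.8, 135.2, 172.0], 0.9)]
bowl [([542.2, 137.5, 189.4], 0.74)]
```

```bash
python3 -m handwheel '[{"fingers":0,"x":0,"y":0,"z":0.005,"rx":0,"ry":0,"rz":0},{"fingers":0,"x":0,"y":0,"z":0,"rx":0,"ry":0,"rz":0},{"fingers":0,"x":0,"y":0,"z":0,"rx":0,"ry":0,"rz":0}]';python3 - <<'E'
from h import *
F=[]
for i in range(3): bot.camera("side"); F.append(bot.get_obs()["contact_force"])
print(np.mean(F,0))
for n in("pin","bowl"): print(n,[(r["position"],round(r["score"],2)) for r in bot.tip_of(n,"side")[:2]])
E
```

```text
time: 12.73
position: [535.6, 138.6, 219.3]
tool_rot: [-0.04, 0.999, -0.0, -0.001]
contact_force: [-3.7, -0.5, 5.0]
gripper_width: 11.7
gripper_force: 55.0
[-3.84976109 -0.0580951   4.54842288]
pin [([536.7, 140.1, 171.3], 0.83), ([668.3, 295.3, 3.0], 0.53)]
bowl [([541.0, 136.9, 186.9], 0.77)]
```

```bash
python3 -m handwheel '[{"fingers":0,"x":0,"y":0,"z":0.005,"rx":0,"ry":0,"rz":0},{"fingers":0,"x":0,"y":0,"z":0,"rx":0,"ry":0,"rz":0},{"fingers":0,"x":0,"y":0,"z":0,"rx":0,"ry":0,"rz":0}]';python3 - <<'E'
from h import *
F=[]
for i in range(3): bot.camera("side"); F.append(bot.get_obs()["contact_force"])
print(np.mean(F,0))
for n in("pin","bowl"): print(n,[(r["position"],round(r["score"],2)) for r in bot.tip_of(n,"side")[:2]])
E
```

```text
time: 13.23
position: [535.7, 138.5, 217.0]
tool_rot: [-0.04, 0.999, -0.0, -0.001]
contact_force: [-4.6, -0.6, 4.6]
gripper_width: 11.8
gripper_force: 55.0
[-4.94623601  0.41988576  3.70053457]
pin [([536.2, 138.0, 169.8], 0.88)]
bowl [([539.0, 141.2, 183.0], 0.65)]
```

```bash
python3 -m handwheel '[{"fingers":0,"x":0,"y":0,"z":0.006,"rx":0,"ry":0,"rz":0},{"fingers":0,"x":0,"y":0,"z":0,"rx":0,"ry":0,"rz":0},{"fingers":0,"x":0,"y":0,"z":0,"rx":0,"ry":0,"rz":0}]';python3 - <<'E'
from h import *
F=[]
for i in range(3): bot.camera("side"); F.append(bot.get_obs()["contact_force"])
print(np.mean(F,0))
p,W=cloud("side")
for n in("pin","bowl"): print(n,[(r["position"],round(r["score"],2)) for r in bot.tip_of(n,"side")[:2]])
cv2.imwrite("pics/pr.png",cv2.resize(p[155:235,225:315,::-1],(720,600),interpolation=2))
E
```

```text
time: 13.73
position: [534.9, 138.0, 213.9]
tool_rot: [-0.04, 0.999, -0.0, -0.002]
contact_force: [-6.9, -0.7, -3.0]
gripper_width: 11.8
gripper_force: 55.0
[-3.64960456  0.08671962 -1.41967686]
pin [([535.8, 136.0, 181.6], 0.95), ([663.0, -107.6, 4.5], 0.65)]
bowl [([539.8, 137.4, 181.2], 0.92)]
```

View pics/pr.png

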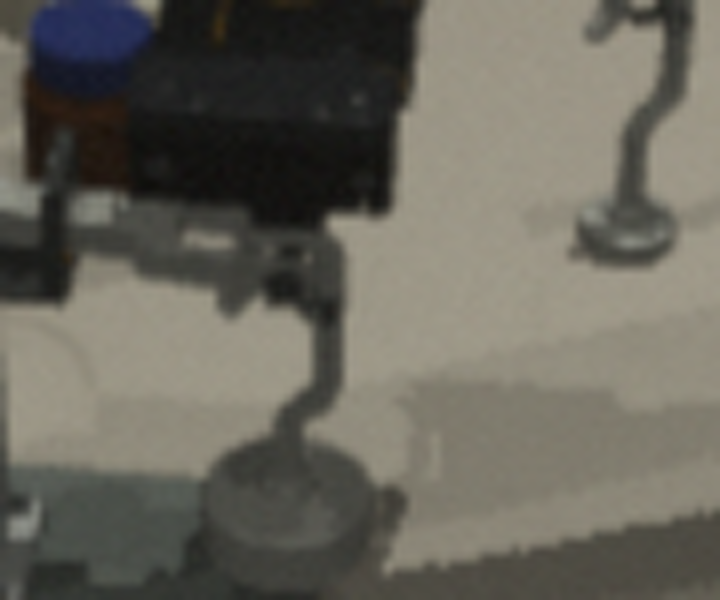

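The force dropped sharply from a peak near 11 N. The pin (285,265) is now up in the bowl, with the flap dark beneath it at (285,290). I'll seat it a touch further, then tug upward.

```bash
python3 -m handwheel '[{"fingers":0,"x":0.003,"y":0,"z":0.007,"rx":0,"ry":0,"rz":0},{"fingers":0,"x":0,"y":0,"z":0,"rx":0,"ry":0,"rz":0},{"fingers":0,"x":0,"y":0,"z":0,"rx":0,"ry":0,"rz":0}]';python3 -m handwheel '[{"fingers":0,"x":0,"y":0,"z":-0.015,"rx":0,"ry":0,"rz":0},{"fingers":0,"x":0,"y":0,"z":-0.015,"rx":0,"ry":0,"rz":0},{"fingers":0,"x":0,"y":0,"z":-0.015,"rx":0,"ry":0,"rz":0},{"fingers":0,"x":0,"y":0,"z":-0.01,"rx":0,"ry":0,"rz":0},{"fingers":0,"x":0,"y":0,"z":0,"rx":0,"ry":0,"rz":0}]';python3 -m handwheel '[{"fingers":0,"x":0,"y":0,"z":-0.01,"rx":0,"ry":0,"rz":0},{"fingers":0,"x":0,"y":0,"z":-0.01,"rx":0,"ry":0,"rz":0},{"fingers":0,"x":0,"y":0,"z":0,"rx":0,"ry":0,"rz":0},{"fingers":0,"x":0,"y":0,"z":0,"rx":0,"ry":0,"rz":0}]'
```

```text
time: 14.28
position: [535.9, 138.0, 212.3]
tool_rot: [-0.039, 0.999, -0.0, 0.001]
contact_force: [-0.7, -1.4, -0.1]
gripper_width: 11.7
gripper_force: 55.0
time: 14.7
position: [535.8, 138.5, 235.2]
tool_rot: [-0.04, 0.999, 0.0, 0.001]
contact_force: [0.1, 0.3, -5.3]
gripper_width: 12.0
gripper_force: 55.0
time: 15.03
position: [534.9, 138.1, 241.9]
tool_rot: [-0.04, 0.999, -0.0, -0.0]
contact_force: [-0.7, -0.3, -8.3]
gripper_width: 11.4
gripper_force: 55.0
```

```bash
python3 -m handwheel '[{"fingers":0,"x":0,"y":0,"z":-0.007,"rx":0,"ry":0,"rz":0},{"fingers":0,"x":0,"y":0,"z":0,"rx":0,"ry":0,"rz":0},{"fingers":0,"x":0,"y":0,"z":0,"rx":0,"ry":0,"rz":0},{"fingers":0,"x":0,"y":0,"z":0,"rx":0,"ry":0,"rz":0}]';python3 - <<'E'
from h import *
F=[]
for i in range(3): bot.camera("side"); F.append(bot.get_obs()["contact_force"])
print(np.mean(F,0),bot.get_obs()["position"])
for n in("pin","bowl"): print(n,[(r["position"],round(r["score"],2)) for r in bot.tip_of(n,"side")[:2]])
E
```

```text
time: 15.37
position: [534.9, 138.1, 244.6]
tool_rot: [-0.04, 0.999, -0.0, -0.0]
contact_force: [-0.5, 0.0, -8.4]
gripper_width: 11.4
gripper_force: 55.0
[-0.78267036 -0.40446752 -8.78045603] [534.86465108 138.14500967 244.63997426]
pin [([532.7, 138.3, 167.4], 0.73), ([534.5, 139.6, 198.9], 0.64)]
bowl [([542.1, 138.5, 211.2], 0.79)]
```

The latch holds: an upward pull of about 3 N lifts the pin to about 199. Lowering until the beam carries the weight.

```bash
python3 -m handwheel '[{"fingers":0,"x":0,"y":0,"z":0.015,"rx":0,"ry":0,"rz":0},{"fingers":0,"x":0,"y":0,"z":0.02,"rx":0,"ry":0,"rz":0},{"fingers":0,"x":0,"y":0,"z":0.02,"rx":0,"ry":0,"rz":0},{"fingers":0,"x":0,"y":0,"z":0.017,"rx":0,"ry":0,"rz":0},{"fingers":0,"x":0,"y":0,"z":0.01,"rx":0,"ry":0,"rz":0}]';python3 -m handwheel '[{"fingers":0,"x":0,"y":0,"z":0,"rx":0,"ry":0,"rz":0},{"fingers":0,"x":0,"y":0,"z":0,"rx":0,"ry":0,"rz":0},{"fingers":0,"x":0,"y":0,"z":0,"rx":0,"ry":0,"rz":0},{"fingers":0,"x":0,"y":0,"z":0,"rx":0,"ry":0,"rz":0}]' ;python3 - <<'E'
from h import *
F=[]
for i in range(4): bot.camera("side"); F.append(bot.get_obs()["contact_force"])
o=bot.get_obs();print(np.mean(F,0),o["position"],o["wrist_torque"])
E
```

```text
time: 16.03
position: [535.9, 138.5, 212.0]
tool_rot: [-0.04, 0.999, 0.0, 0.001]
contact_force: [0.6, 0.5, 1.8]
gripper_width: 11.5
gripper_force: 55.0
time: 16.37
position: [535.7, 138.5, 212.8]
tool_rot: [-0.04, 0.999, 0.0, 0.001]
contact_force: [0.1, 0.5, -0.6]
gripper_width: 11.6
gripper_force: 55.0
[ 1.43104557 -0.01748304  0.21961813] [535.61812744 138.46193001 212.53167183] [ 0.23925432 -0.54952544  0.02200766]
```

```bash
python3 -m handwheel '[{"fingers":0,"x":0,"y":0,"z":0,"rx":0,"ry":0,"rz":0},{"fingers":0,"x":0,"y":0,"z":0,"rx":0,"ry":0,"rz":0},{"fingers":0,"x":0,"y":0,"z":0,"rx":0,"ry":0,"rz":0}]' 4;python3 -m handwheel '[{"fingers":0.17,"x":0,"y":0,"z":0,"rx":0,"ry":0,"rz":0},{"fingers":0.2,"x":0,"y":0,"z":0,"rx":0,"ry":0,"rz":0},{"fingers":0.3,"x":0,"y":0,"z":0,"rx":0,"ry":0,"rz":0},{"fingers":0.5,"x":0,"y":0,"z":0,"rx":0,"ry":0,"rz":0},{"fingers":0.7,"x":0,"y":0,"z":0,"rx":0,"ry":0,"rz":0}]'; python3 -m handwheel '[{"fingers":0.8,"x":0,"y":0,"z":0,"rx":0,"ry":0,"rz":0},{"fingers":0.8,"x":0,"y":0,"z":0,"rx":0,"ry":0,"rz":0},{"fingers":0.8,"x":0,"y":0,"z":0,"rx":0,"ry":0,"rz":0}]'; python3 -c "
from h import *
p,W=cloud('side')
for n in('pin','bowl','tab','large_weight'): print(n,[(r['position'],round(r['score'],2)) for r in bot.tip_of(n,'side')[:2]])"
```

```text
time: 16.82
position: [535.4, 138.6, 212.3]
tool_rot: [-0.04, 0.999, 0.0, 0.0]
contact_force: [1.6, 0.9, -0.2]
gripper_width: 12.0
gripper_force: 4.0
time: 17.23
position: [534.9, 138.1, 211.9]
tool_rot: [-0.04, 0.999, -0.0, -0.0]
contact_force: [0.3, 0.5, -0.2]
gripper_width: 29.8
gripper_force: 0.0
time: 17.48
position: [535.1, 138.2, 212.1]
tool_rot: [-0.04, 0.999, -0.0, -0.0]
contact_force: [0.0, 0.1, -0.4]
gripper_width: 49.7
gripper_force: 0.0
pin [([533.6, 134.8, 183.1], 0.93), ([540.1, 137.7, 179.6], 0.3)]
bowl [([540.3, 137.6, 178.5], 0.74)]
tab []
large_weight [([537.5, 138.2, 42.6], 0.68), ([540.8, 139.3, 178.0], 0.54)]
```

Released with no jolt. Now straight up and clear.

```bash
python3 -m handwheel '[{"fingers":0.8,"x":0,"y":0,"z":-0.03,"rx":0,"ry":0,"rz":0},{"fingers":0.8,"x":0,"y":0,"z":-0.06,"rx":0,"ry":0,"rz":0},{"fingers":0.8,"x":0,"y":0,"z":-0.08,"rx":0,"ry":0,"rz":0},{"fingers":0.8,"x":0,"y":0,"z":-0.08,"rx":0,"ry":0,"rz":0},{"fingers":0.8,"x":0,"y":0,"z":-0.06,"rx":0,"ry":0,"rz":0}]'; python3 -m handwheel '[{"fingers":0.8,"x":0.06,"y":0,"z":0,"rx":0,"ry":0,"rz":0},{"fingers":0.8,"x":0.06,"y":0,"z":0,"rx":0,"ry":0,"rz":0},{"fingers":0.8,"x":0,"y":0,"z":0,"rx":0,"ry":0,"rz":0},{"fingers":0.8,"x":0,"y":0,"z":0,"rx":0,"ry":0,"rz":0},{"fingers":0.8,"x":0,"y":0,"z":0,"rx":0,"ry":0,"rz":0}]'; for i in 1 2 3 4 5; do python3 -m handwheel '[{"fingers":0.8,"x":0,"y":0,"z":0,"rx":0,"ry":0,"rz":0},{"fingers":0.8,"x":0,"y":0,"z":0,"rx":0,"ry":0,"rz":0},{"fingers":0.8,"x":0,"y":0,"z":0,"rx":0,"ry":0,"rz":0},{"fingers":0.8,"x":0,"y":0,"z":0,"rx":0,"ry":0,"rz":0},{"fingers":0.8,"x":0,"y":0,"z":0,"rx":0,"ry":0,"rz":0}]' | head -2; done; python3 - <<'E'
from h import *
L=[]
for i in range(12):
    p,W=cloud('side')
    m=W[150:270,200:320];s=m[(m[...,2]>200)&(m[...,2]<235)&(np.hypot(m[...,0]-537,m[...,1]-138)<30)];L.append(s.mean(0).round(1).tolist())
print(L)
for n in('pin','bowl','tab','large_weight','small_weight','beaker','amber_jar'): print(n,[(r['position'],round(r['score'],2)) for r in bot.tip_of(n,'side')[:1]])
cv2.imwrite("pics/f.png",cv2.resize(p[155:235,225:315,::-1],(720,600),interpolation=2))
E
```

```text
time: 18.15
position: [535.5, 138.8, 339.7]
tool_rot: [-0.04, 0.999, 0.0, 0.001]
contact_force: [0.7, 0.7, 0.4]
gripper_width: 69.9
gripper_force: 0.0
time: 18.57
position: [487.8, 134.0, 336.8]
tool_rot: [-0.039, 0.999, -0.001, 0.001]
contact_force: [0.2, 0.1, 0.2]
gripper_width: 69.9
gripper_force: 0.0
time: 18.98
position: [487.4, 134.6, 335.9]
time: 19.4
position: [487.3, 134.4, 336.1]
time: 19.82
position: [487.3, 134.4, 336.1]
time: 20.23
position: [487.3, 134.5, 336.1]
time: 20.65
position: [487.3, 134.5, 336.1]
[[534.4, 144.3, 219.3], [534.7, 144.0, 219.1], [534.8, 143.8, 218.8], [534.6, 143.9, 218.8], [534.6, 144.1, 219.1], [534.8, 144.2, 219.0], [535.0, 143.9, 219.1], [534.5, 143.9, 218.7], [534.8, 143.9, 218.8], [534.8, 144.0, 218.9], [534.6, 144.0, 219.3], [535.0, 143.9, 218.9]]
pin [([451.2, -105.9, 6.0], 0.69)]
bowl [([538.6, 137.6, 180.4], 0.96)]
tab [([538.9, 138.4, 225.2], 0.61)]
large_weight [([536.4, 138.6, 45.7], 0.65)]
small_weight [([450.1, -106.4, 3.3], 0.84)]
beaker [([668.9, 294.9, 3.1], 0.87)]
amber_jar [([663.9, -107.9, 3.3], 0.93)]
```

View pics/f.png

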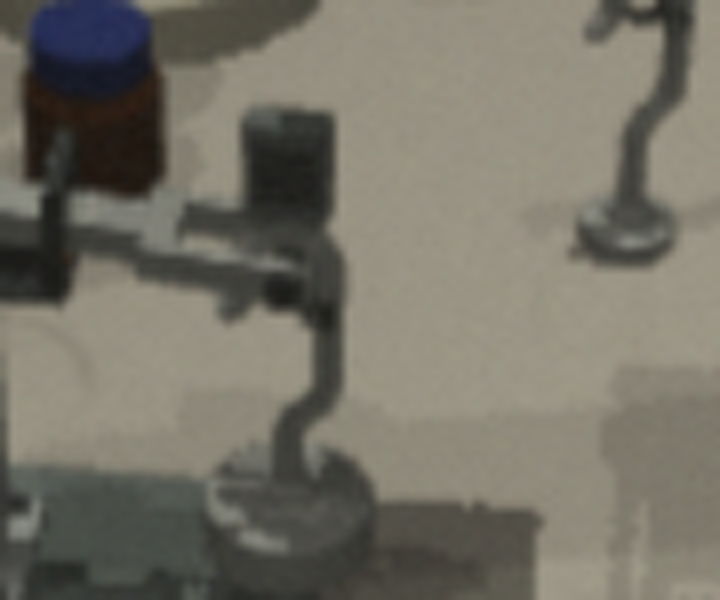

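The weight hangs still: tab at (290,160), pin seated in the hook at (285,280), gripper out of the way. The other objects haven't moved.

```bash
python3 -c "
from bench import bot
print(bot.finish_job())"
```

```text
the job is handed in; nothing more can be done
None
```

The large weight hangs still on the pin with the latch shut behind it: a gentle tug of about 3 N lifted the beam by it, the beam stayed well short of its stops by the force readings, nothing else moved, and I handed the job in at about 21 s.

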